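# Turn out the upside-down cake

## Task

Turn out the little upside-down cake: keep the loose wooden board pinched shut on its tin, turn the tin over without letting the board open or dropping anything, and stand it upside down on its board in the free end of the display tray, and let go. Then lift the tin straight up off the cake, without touching the cake, and stand the empty tin mouth down on the bare counter, leaving the cake sitting on its board on the tray. Leave the buns on the tray and all the other things on the counter where they are.

Things in the scene. Friction and masses are not known exactly. Their poses are not given: they have to be found in the camera images.
- tin: Straight-sided open baking tin of plain steel sheet, 62 mm wide (its x), 84 mm long (its y) and 50 mm high, walls and floor 2.5 mm thick, 0.12 kg. Origin: centre of the outside of its floor; its z points from floor to mouth, up at the start. At the start it stands on the bare counter to the robot's right, closed by the board, with the cake inside; 70 mm high and about 0.27 kg in all.
- tin_mouth (a point): Centre of the tin's mouth, in the plane of its rim, 50 mm from the tin's origin along the tin's z. When the board is shut, the board's origin lies at this point, within 2.5 mm.
- board: Loose wooden lid, 62 x 84 x 20 mm, edges flush with the tin's outside, 0.07 kg. A 54 x 76 mm step under it drops 6 mm into the mouth with 1.5 mm play; nothing else holds it: jaws closed across the 62 mm width must straddle the seam to pinch both. Origin: centre of the face on the rim (seam plane); z points away from the tin, x and y as the tin's; outer face at z = 20 mm.
- cake: Firm loaf cake, 52 x 74 mm and 38 mm high, 0.08 kg, hidden in the closed tin with 2.5 mm play to each wall and 3.5 mm below the board's step. Origin: centre of its fruit side (six apricot halves), which lies on the tin's floor at the start; its z points to its plain flat side, up at the start, down once turned out. Turned out, its fruit side is 64 mm above the tray's floor.
- tray: Cream display tray, fixed, 240 mm (its x) by 380 mm (its y), floor 5 mm thick, rim 12 mm high over the counter and 6 mm wide. Origin: centre of its underside. Two buns lie in its half towards +y; a small price stand beside them at the middle; its half towards -y is free.
- tray_free_end (a point): Middle of the tray's free end, on the tray's floor, 5 mm above the counter; 90 mm from the tray's origin along its -y; the tray's -y half, about 180 x 225 mm, is free around it.
- bun1: Coiled bun, 98 mm across and 32 mm high, on the tray at its near (-x) side. Origin: centre of its underside.
- bun2: Like bun1, on the tray at its far (+x) side.
- jar: Jam jar, 62 mm across, 88 mm high, on the counter to the right of the tin. Origin: centre of its underside.
- tongs: Steel pastry tongs, about 190 x 80 mm and 12 mm high, lying beyond the tin. Origin: their middle, on the counter.
- sign: Small black price stand, 32 x 50 mm, 42 mm high, on the tray by its far rim, between the buns and the free end. Origin: centre of its underside.
- bowl: White bowl, 110 mm across, 45 mm high, on the robot's right. Origin: centre of its underside.
Mind the look-alikes: they are no part of the job. There is more than one size of the board; the job needs the smaller.

How it is judged (in metres and radians):
On the way:
1. the closed tin stands upside down on its board in the free end of the tray, the board still shut, and is let go (x of board in the frame of tray between -0.09 and 0.09 m and y of board in the frame of tray between -0.16 and 0 m and height (world z) of board between 0.021 and 0.029 m and angle between each of board, tin's own z axis and vertical above 3.08 rad and distance between board and tin_mouth below 0.006 m and contact force between the fingers and tin below 0.2 N and contact force between the fingers and board below 0.2 N and linear speed of tin below 0.03 m/s), for 0.2 s.
At the end, for the whole second after the job is handed in: The board lies flat, outer face down, on the tray's floor, its centre in the free half; the cake sits flat on it, fruit side up, within 10 mm of its centre and 0.15 rad of its direction; the empty tin stands flat (3.5 degrees), mouth down, on the bare counter; all at rest (x of board in the frame of tray between -0.09 and 0.09 m and y of board in the frame of tray between -0.16 and 0 m and height (world z) of board between 0.021 and 0.029 m and angle between each of board, cake, tin's own z axis and vertical above 3.08 rad and horizontal distance between cake and board below 0.01 m and height (world z) of cake between 0.064 and 0.074 m and angle between the x axis of cake and the x axis of board, either way round below 0.15 rad and height (world z) of tin between 0.047 and 0.0525 m and linear speed of each of tin, cake, board below 0.02 m/s); the robot touches nothing.
It fails at once if the board comes open by more than 10 mm while the cake is still in the tin and the tin is not yet upside down (distance between board and tin_mouth above 0.01 m and distance between cake and tin below 0.03 m and angle between tin's own z axis and vertical below 2.9 rad).
It fails at once if the tin is dropped or toppled (out of the grip, faster than 0.5 m/s or 3 rad/s) (contact force between the fingers and tin below 0.2 N and contact force between the fingers and board below 0.2 N and (linear speed of tin above 0.5 m/s or angular speed of tin above 3 rad/s)).
It fails at once if the cake falls (faster than 0.5 m/s with nothing held) (contact force between the fingers and tin below 0.2 N and contact force between the fingers and board below 0.2 N and linear speed of cake above 0.5 m/s).
It fails at once if the fingers touch the cake (contact force between the fingers and cake above 0.5 N).
It fails at once if a bun or any other thing on the counter is shifted by more than 25 mm (distance of any of bun1, bun2, jar, tongs, sign, bowl from where it was at the start of the episode above 0.025 m).
It also fails if it takes over 72 s, if anything falls off the work surface, if the arm or the gripper's body presses on something with over 40 N, if the wrist force passes 120 N, or if a joint passes its speed limit or range.

## Robot

A 6-joint arm with a two-finger parallel gripper is mounted at the origin on the work surface. World frame = base frame: x ahead of the robot, y to its left, z up, the work surface at z = 0. Lengths are in mm, angles in degrees, forces in N, time in s.
With the tool pointing down it reaches from about 350 to 850 mm from the base axis. Payload 8.1 kg.
Tool frame: the origin (TCP) lies midway between the tips of the shut fingers; the grasp point (between the pads) lies 19 mm behind it (r.grip_point_offset is the distance from the TCP to the grasp point, in mm); z points along the fingers, y is the line along which they close (so a half turn about z gives the same grasp; the last joint's range is limited). The gripper opens to 85 mm and grips with 20 to 120 N. Pads are 22 mm wide; open, the fingers measure 114 mm over their backs; the gripper's body (76 mm by 85 mm) begins 54 mm behind the grasp point. The pads swing forward as they close: fully open they stand 13 mm farther back than shut.
Start: joints at [-79.435, 7.471, 85.268, -0, 87.261, -4.893], TCP at [159.943, -578.294, 231.292] pointing down, gripper open.
Joint ranges: [-169.43, 169.43], [-51.17, 129.36], [1.28, 143.12], [-76.62, 256.62], [0, 156.53], [-152.29, 152.29]. Speed limits (degrees/s): [136.94, 136.94, 159.86, 180, 180, 180].

## Interface

Orientations are given as [roll, pitch, yaw] about the fixed x, y, z axes, in that order (R = Rz(yaw) Ry(pitch) Rx(roll)).
In Python, from bench import r gives the robot as it stands.
- The arm moves only by the shell command python3 -m inch 'ROWS' [FORCE]. ROWS is JSON, one flat list of numbers, 7 for each row, row after row: the shift along the world's x, y, z in m, then the turn, a rotation vector about the world's x, y, z in degrees, then the closure in counts, from 0 (fully open) to 255 (shut). A call has 1 to 10 rows; each row shifts and turns the commanded pose from where the row before left it; what a row does not reach is not made up. A row lasts 1/10 s, in which the tool goes at most 50 mm and 8.59 degrees, less where a joint would pass 70% of its speed; a pose out of reach is approached as far as the arm can. A call with a gripper value outside its range is refused whole. The fingers move at their own pace and stop on an object; FORCE is the grip in N (left out, the last holds). Time passes only in rows, so rows that do not move let the fingers close. It gives the time, the measured TCP pose, the force and the opening at its end, in the units of the state.
- r.sense(): the state, without advancing time (a new reading comes with each control period).
- r.snapshot(name): name is "side" or "top" or "wrist"; returns (picture, depth): 384x512x3 uint8, red, green, blue; 384x512 float32, mm along the optical axis (not along the pixel's ray), 0 where there is no reading.
- r.get_calibration(name): a dict with "fovy" (degrees; the focal length in pixels is half the picture's height over the tangent of half this angle, whatever the lens; pixels are square), "cx", "cy" (the principal point, pixels), "position" and "rotation" of the camera in the world; the wrist camera has in their place "tool_from_camera" (4x4, takes a point from camera to tool coordinates, whose origin is the TCP and whose axes are the flange's). Camera axes: x right, y up, looking along -z (the intrinsics and any distortion apply to the point x, -y, -z); pixel columns grow to the right and rows downward; lengths in mm; the calibration is good to about 2 mm. The wrist camera is an equidistant fisheye: a pixel r from the principal point sees the ray r / f radians off the axis. A picture is of the moment at which its call begins: read the wrist's pose just before it. get_calibration takes no time and is no camera call.
- r.hand_in(): hands the job in, once; it reports no verdict.
The state is a dict: "time": time; "joint_pos": joint angles; "qd": joint speeds; "joint_efforts": joint torques, N m; "tool_pos": TCP position; "tcp_rot": TCP orientation; "ft_force": force on the tool from outside, world axes, zero at the start; "wrist_torque": the same for the moment, N m; "finger_gap": finger opening in mm.
Only numpy, scipy, OpenCV 4.12 (cv2) and the standard library are available. Lean on these libraries where they do the work, as an engineer would, in place of code of your own. Each camera call takes 0.05 s, during which the arm holds its last target. There are 200 camera calls.

## Working session

There is one attempt and no reset: what is moved stays moved. The work goes in short steps, Python scripts to look and compute and a shell command to move; the robot and the scene stay as the last step left them, time stands still between calls to the robot, and variables do not carry over. Pictures are saved under pics/ and viewed, on a budget of 10 in all, crops included, one or two more only if the job needs it, and the job is handed in when it is done.

```bash
ls; mkdir -p pics; python3 - <<'E'
from bench import r
import cv2,numpy as np
s=r.sense();print(s['time'],s['tool_pos'],s['tcp_rot'],s['finger_gap'],r.grip_point_offset)
for n in['top','side']:
    p,d=r.snapshot(n);cv2.imwrite(f'pics/{n}0.png',p[...,::-1]);np.savez(f'pics/{n}0.npz',p=p,d=d)
    c=r.get_calibration(n);print(n,c)
s=r.sense()
p,d=r.snapshot('wrist');cv2.imwrite('pics/wrist0.png',p[...,::-1]);np.savez('pics/wrist0.npz',p=p,d=d)
print(r.get_calibration('wrist'))
a=cv2.imread('pics/top0.png');cv2.imwrite('pics/v1.png',cv2.resize(a,(800,600)))
E
```

```text
pics
0.0 [ 159.83786688 -577.72614644  230.20466116] [-1.79890119e+02 -8.47541391e-03  1.54577732e+01] 85.3331016025757 18.700000000000003
top {'fovy': 54.50991390273636, 'cx': 255.52668487618743, 'cy': 186.90184081057873, 'position': array([ 310.44005935,   -3.51042574, 1049.58447736]), 'rotation': array([ 12.86370587,   0.20594724, -89.66784271])}
side {'fovy': 46.608861484296824, 'cx': 247.0834379603826, 'cy': 193.03620870196468, 'position': array([-148.77425852,  711.89671894,  972.81575693]), 'rotation': array([  47.34954198,    0.95307862, -137.24344709])}
{'fovy': 65.70646984690485, 'cx': 254.68902902684786, 'cy': 194.77488668039086, 'tool_from_camera': array([[-1.17798168e-03,  9.55881774e-01,  2.93749294e-01,
         7.58574258e+01],
       [ 9.99999028e-01,  9.06922036e-04,  1.05896523e-03,
         4.29061331e-01],
       [ 7.45837852e-04,  2.93750255e-01, -9.55881913e-01,
        -1.41544849e+02],
       [ 0.00000000e+00,  0.00000000e+00,  0.00000000e+00,
         1.00000000e+00]])}
```

View pics/v1.png

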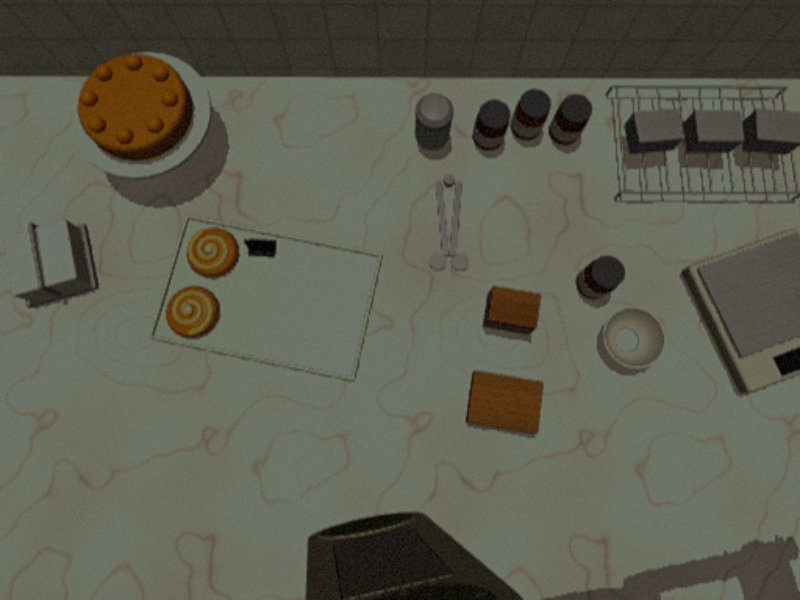

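View pics/side0.png

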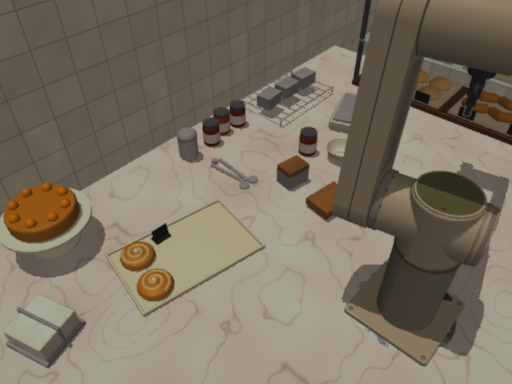

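Top view (800x600): the small board on its tin is at (513,310). The larger look-alike board is at (505,402), the jar at (603,275), the bowl at (633,337) and the tongs at (450,225). The tray corners are about (188,220), (382,257), (354,380) and (153,338), with the free end to the right. Next I measure these.

```bash
cat > h.py <<'E'
from bench import r
import numpy as np,cv2
from scipy.spatial.transform import Rotation as Ro
def cam(n,s=None):
    c=r.get_calibration(n)
    if n=='wrist':
        s=s or r.sense();T=np.eye(4);T[:3,:3]=Ro.from_euler('xyz',s['tcp_rot'],degrees=True).as_matrix();T[:3,3]=s['tool_pos']
        T=T@np.array(c['tool_from_camera'])
    else:
        T=np.eye(4);T[:3,:3]=Ro.from_euler('xyz',c['rotation'],degrees=True).as_matrix();T[:3,3]=c['position']
    return c,T
def onplane(n,uv,z,s=None):
    c,T=cam(n,s);f=192/np.tan(np.radians(c['fovy']/2));uv=np.atleast_2d(uv).astype(float)
    q=(uv-[c['cx'],c['cy']])/f
    if n=='wrist':
        a=np.linalg.norm(q,axis=1,keepdims=True);q=q*np.tan(a)/np.maximum(a,1e-9)
    d=np.c_[q[:,0],-q[:,1],-np.ones(len(q))]@T[:3,:3].T
    return T[:3,3]+d*((z-T[2,3])/d[:,2])[:,None]
def rect(n,mask,z,s=None,amin=200):
    out=[]
    for c in cv2.findContours(mask.astype(np.uint8),cv2.RETR_EXTERNAL,cv2.CHAIN_APPROX_NONE)[0]:
        if cv2.contourArea(c)<amin: continue
        P=onplane(n,c[:,0],z,s)[:,:2]
        out.append((cv2.minAreaRect(P.astype(np.float32)),c[:,0].mean(0)))
    return out
E
python3 - <<'E'
from h import *
z=np.load('pics/top0.npz');p,d=z['p'],z['d']
print('c',p[195,330],d[195,330],p[258,323])
hsv=cv2.cvtColor(p,cv2.COLOR_RGB2HSV)
print(hsv[195,330],hsv[212,330],hsv[180,210])
m=(hsv[...,0]<15)&(hsv[...,1]>120)&(hsv[...,2]>60)
for zz in(70,20):
  for o in rect('top',m,zz,amin=150):print(zz,o)
# tray corners
t=np.array([[188,220],[382,257],[354,380],[153,338]])/1.5625
P=onplane('top',t,12)[:,:2];print(P.round(1),P.mean(0),np.linalg.norm(P-np.roll(P,1,0),axis=1))
for nm,u,zz in[('jar',(603,268),88),('bowl',(633,337),45),('sign',(262,247),30),('tongs',(450,222),8)]:print(nm,onplane('top',np.array(u)/1.5625,zz).round())
E
```

```text
c [81 50 27] 1000.04706 [87 54 22]
[ 13 170  81] [ 9 55 46] [ 44  35 110]
70 (((346.3797607421875, -174.0025634765625), (113.47087860107422, 78.90235900878906), 80.34374237060547), array([323.20448878, 260.12967581]))
70 (((510.0667419433594, -195.56350708007812), (81.91451263427734, 58.3181037902832), 80.63410949707031), array([329.82771536, 196.917603  ]))
20 (((348.2142028808594, -182.704833984375), (119.26268768310547, 82.9296875), 80.34375762939453), array([323.20448878, 260.12967581]))
20 (((520.2559814453125, -205.36630249023438), (86.09559631347656, 61.29472351074219), 80.63409423828125), array([329.82771536, 196.917603  ]))
[[684.5 400.3]
 [613.8  34. ]
 [387.5  80.6]
 [460.4 443.9]] [536.56060212 239.68446409] [228.34665034 373.06004252 231.04498553 370.45353907]
jar [[ 574. -346.   88.]]
bowl [[ 462. -405.   45.]]
sign [[627. 253.  30.]]
tongs [[684. -93.   8.]]
```

```bash
python3 -m inch '[0.029,0.033,0.003,0,0,6.5,0, 0.029,0.033,0.003,0,0,6.5,0, 0.029,0.033,0.003,0,0,6.5,0, 0.029,0.033,0.003,0,0,6.5,0, 0.029,0.033,0.003,0,0,6.5,0, 0.029,0.033,0.003,0,0,6.5,0, 0.029,0.033,0.003,0,0,6.5,0, 0.029,0.033,0.003,0,0,6.5,0, 0.029,0.033,0.003,0,0,6.5,0, 0.029,0.033,0.003,0,0,6.5,0]' 80
python3 -m inch '[0.025,0.03,0,0,0,0,0, 0.025,0.03,0,0,0,0,0, 0,0,0,0,0,0,0, 0,0,0,0,0,0,0]'
python3 - <<'E'
from h import *
s=r.sense();print(s['tool_pos'],s['tcp_rot'],s['joint_pos'])
p,d=r.snapshot('wrist');cv2.imwrite('pics/w1.png',p[...,::-1])
hsv=cv2.cvtColor(p,cv2.COLOR_RGB2HSV)
m=(hsv[...,0]<15)&(hsv[...,1]>120)&(hsv[...,2]>60)
for o in rect('wrist',m,70,s):print(o)
E
```

```text
time: 1.15
tool_pos: [450.7, -246.7, 261.3]
tcp_rot: [-180.0, -0.0, 80.7]
ft_force: [-0.1, -0.2, -0.5]
finger_gap: 85.4
time: 1.55
tool_pos: [500.1, -187.5, 260.8]
tcp_rot: [-179.9, 0.0, 80.6]
ft_force: [0.6, 0.4, 0.0]
finger_gap: 86.0
[ 500.08358016 -187.45197826  260.81046008] [-1.79940095e+02  2.27241849e-03  8.05885115e+01] [-2.60361606e+01 -3.33867647e+00  9.32727582e+01 -1.93164482e-02
  9.01226694e+01 -1.66247027e+01]
(((513.5855102539062, -194.54193115234375), (82.2339859008789, 59.5286750793457), 80.47743225097656), array([264.61888112, 177.58041958]))
(((370.0171813964844, -173.5730438232422), (108.94285583496094, 80.17233276367188), 80.608642578125), array([147.78745645, 177.57142857]))
```

View pics/w1.png

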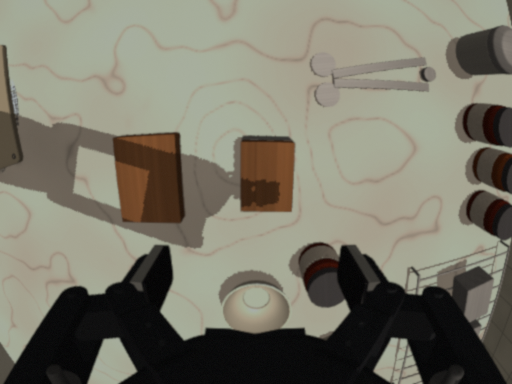

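The small board is at (265,178), square between the fingers. The wrist view puts it at (513,-195) with yaw -9.5°, which agrees with the top view. A single 180° turn has the gripper body hitting the counter, so I'll flip in two 90° stages, laying the tin on its end in between.

```bash
python3 -m inch '[0.005,0.015,-0.02,-7.4,1.24,0,0, 0.005,0.015,-0.02,-7.4,1.24,0,0, 0.005,0.015,-0.02,-7.4,1.24,0,0, 0.005,0.015,-0.02,-7.4,1.24,0,0, 0.005,0.015,-0.02,-7.4,1.24,0,0, 0.004,0.015,-0.028,-7.4,1.24,0,0, 0,0,0,0,0,0,0, 0,0,0,0,0,0,0]'
python3 - <<'E'
from h import *
s=r.sense();print(s['joint_pos'].round(1), Ro.from_euler('xyz',s['tcp_rot'],degrees=True).as_matrix().round(3))
E
```

```text
time: 2.4
tool_pos: [527.4, -98.8, 130.7]
tcp_rot: [-179.5, 45.1, 80.9]
ft_force: [-0.3, -0.7, 1.4]
finger_gap: 85.1
[ 10.3  17.4  96.7 -41.8  86.2  30.3] [[ 0.112  0.986 -0.121]
 [ 0.697 -0.165 -0.698]
 [-0.708 -0.006 -0.706]]
```

```bash
python3 -m inch '[-0.0024,-0.0163,-0.016,0,0,0,0, -0.0024,-0.0163,-0.016,0,0,0,0, -0.0024,-0.0163,-0.016,0,0,0,0, -0.0024,-0.0163,-0.016,0,0,0,0, -0.0024,-0.0163,-0.016,0,0,0,0, -0.0024,-0.0163,-0.016,0,0,0,0, 0,0,0,0,0,0,0, 0,0,0,0,0,0,0]'
python3 - <<'E'
from h import *
s=r.sense();print(s['tool_pos'],s['ft_force'])
for n in ['side','wrist']:
    p,d=r.snapshot(n)
    if n=='side': p=cv2.resize(p[120:240,230:390],(800,600))
    cv2.imwrite(f'pics/{n}2.png',p[...,::-1])
E
```

```text
time: 3.2
tool_pos: [516.0, -198.0, 41.0]
tcp_rot: [179.5, 44.9, 79.9]
ft_force: [0.7, -0.1, -0.3]
finger_gap: 85.4
[ 515.99378292 -197.98145723   40.98691715] [ 0.74412869 -0.07043663 -0.28718967]
```

View pics/wrist2.png

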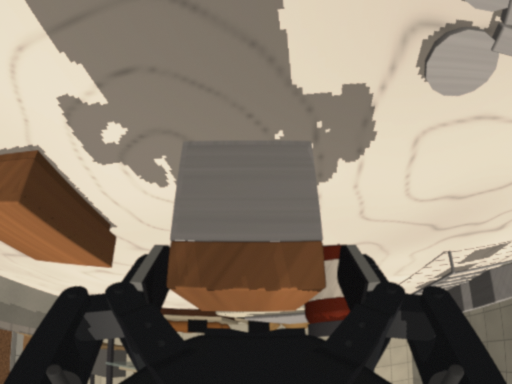

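The wrist view shows the tin end at rows 140–240 and the seam at row 241. It sits between the open fingers (columns 170–325), with the tips near the seam. TCP is 6 mm high, so I lower it and close.

```bash
python3 -m inch '[-0.001,0,-0.0035,0,0,0,0, -0.001,0,-0.0035,0,0,0,0, 0,0,0,0,0,0,255, 0,0,0,0,0,0,255, 0,0,0,0,0,0,255, 0,0,0,0,0,0,255, 0,0,0,0,0,0,255, 0,0,0,0,0,0,255, 0,0,0,0,0,0,255, 0,0,0,0,0,0,255]' 80
python3 -m inch '[0,0,0,0,0,0,255, 0,0,0,0,0,0,255]'
python3 - <<'E'
from h import *
s=r.sense();print(s['tool_pos'],s['ft_force'])
p,d=r.snapshot('wrist');cv2.imwrite(f'pics/w3.png',p[...,::-1])
E
```

```text
time: 4.3
tool_pos: [512.5, -196.1, 30.2]
tcp_rot: [180.0, 45.0, 80.4]
ft_force: [0.3, 0.4, -1.2]
finger_gap: 61.3
time: 4.5
tool_pos: [512.5, -196.2, 30.2]
tcp_rot: [180.0, 45.0, 80.5]
ft_force: [0.4, 0.0, -2.4]
finger_gap: 61.4
[ 512.46426997 -196.15394222   30.19367483] [ 0.36901818  0.00512054 -2.35086754]
```

View pics/w3.png

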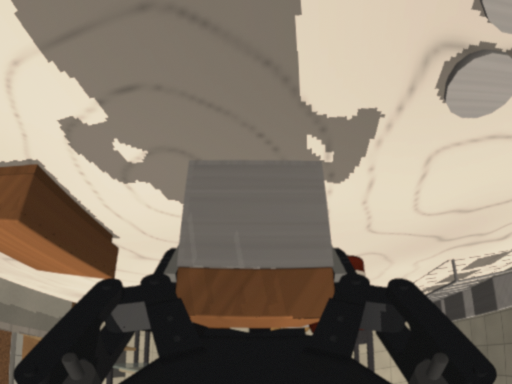

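```bash
python3 -m inch '[0,0,0.005,0,0,0,255, 0,0,0.015,0,0,0,255, 0,0,0.025,0,0,0,255, 0,0,0.03,0,0,0,255, 0,0,0.025,0,0,0,255, 0,0,0,0,0,0,255, 0,0,0,0,0,0,255]'
python3 - <<'E'
from h import *
s=r.sense();print(s['tool_pos'],s['ft_force'],s['finger_gap'])
p,d=r.snapshot('wrist');cv2.imwrite(f'pics/w4.png',p[...,::-1])
q=cv2.imread('pics/w3.png')[...,::-1]
for im in(q,p):
    hsv=cv2.cvtColor(im,cv2.COLOR_RGB2HSV);m=(hsv[...,0]<18)&(hsv[...,1]>100);m[:, :170]=0;m[:,345:]=0
    print([np.where(m[:,c])[0][[0,-1]] for c in(200,255,310)])
E
```

```text
time: 5.25
tool_pos: [512.9, -196.0, 131.1]
tcp_rot: [179.8, 45.0, 80.3]
ft_force: [-0.7, 0.3, -2.5]
finger_gap: 61.2
[ 512.94035872 -195.97225013  131.10311448] [-0.67074796  0.27801357 -2.50262248] 61.200024239708476
[array([268, 325]), array([270, 328]), array([268, 328])]
[array([268, 323]), array([269, 327]), array([268, 323])]
```

The tin is lifted and the seam sits at the same rows as before, so it is still shut. Next is the first 90° turn.

```bash
python3 -m inch '[-0.002,0.0096,0,4,-0.67,0,255, -0.002,0.0096,0,8.07,-1.35,0,255, -0.002,0.0096,0,8.07,-1.35,0,255, -0.002,0.0096,0,8.07,-1.35,0,255, -0.002,0.0096,0,8.07,-1.35,0,255, -0.002,0.0096,0,8.07,-1.35,0,255, -0.002,0.0096,0,8.07,-1.35,0,255, -0.002,0.0096,0,8.07,-1.35,0,255, -0.002,0.0096,0,8.07,-1.35,0,255, -0.002,0.0096,0,8.07,-1.35,0,255]'
python3 -m inch '[-0.002,0.0096,0,8.07,-1.35,0,255, 0,0,0,4,-0.67,0,255, 0,0,0,0,0,0,255, 0,0,0,0,0,0,255, 0,0,0,0,0,0,255]'
python3 - <<'E'
from h import *
s=r.sense();print(s['joint_pos'].round(1), Ro.from_euler('xyz',s['tcp_rot'],degrees=True).as_matrix().round(3))
p,d=r.snapshot('wrist');cv2.imwrite(f'pics/w5.png',p[...,::-1])
E
```

```text
time: 6.3
tool_pos: [492.0, -100.1, 129.8]
tcp_rot: [-179.9, -33.0, 80.4]
ft_force: [-1.1, 0.5, -3.6]
finger_gap: 61.1
time: 6.8
tool_pos: [490.7, -90.2, 130.3]
tcp_rot: [-179.9, -44.8, 80.5]
ft_force: [0.4, 0.3, -2.1]
finger_gap: 61.5
[-42.7  13.5 101.3  36.2  93.  -40.4] [[ 0.117  0.986  0.116]
 [ 0.7   -0.165  0.695]
 [ 0.705 -0.001 -0.71 ]]
```

View pics/w5.png

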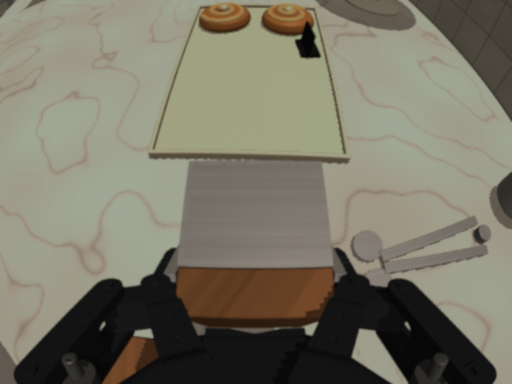

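The view is the same in the gripper (seam row 268), with the tray ahead and the tongs clear on the right at (367,245). I lower it onto the counter, end down.

```bash
python3 -m inch '[0,0,-0.02,0,0,0,255, 0,0,-0.02,0,0,0,255, 0,0,-0.02,0,0,0,255, 0,0,-0.018,0,0,0,255, 0,0,-0.006,0,0,0,255, 0,0,-0.002,0,0,0,255, 0,0,-0.001,0,0,0,255, 0,0,0,0,0,0,255, 0,0,0,0,0,0,255]'
python3 -m inch '[0,0,-0.001,0,0,0,255, 0,0,0,0,0,0,255, 0,0,0,0,0,0,255]'
```

```text
time: 7.75
tool_pos: [491.1, -90.9, 44.1]
tcp_rot: [179.9, -44.9, 80.5]
ft_force: [-0.7, -0.3, -2.9]
finger_gap: 60.8
time: 8.05
tool_pos: [491.0, -91.0, 43.3]
tcp_rot: [179.9, -44.9, 80.5]
ft_force: [-2.3, -2.1, 6.2]
finger_gap: 61.1
```

```bash
python3 -m inch '[0,0,0,0,0,0,0, 0,0,0,0,0,0,0, 0,0,0,0,0,0,0, 0,0,0,0,0,0,0, 0,0,0,0,0,0,0, -0.0012,-0.007,0.007,0,0,0,0, -0.0023,-0.014,0.014,0,0,0,0, -0.0035,-0.021,0.021,0,0,0,0, -0.0035,-0.021,0.021,0,0,0,0, -0.0035,-0.021,0.021,0,0,0,0]'
python3 - <<'E'
from h import *
p,d=r.snapshot('wrist');cv2.imwrite(f'pics/w6.png',p[...,::-1])
E
```

```text
time: 9.05
tool_pos: [476.2, -175.7, 127.6]
tcp_rot: [-180.0, -44.9, 80.5]
ft_force: [0.4, 0.0, 0.2]
finger_gap: 85.1
```

View pics/w6.png

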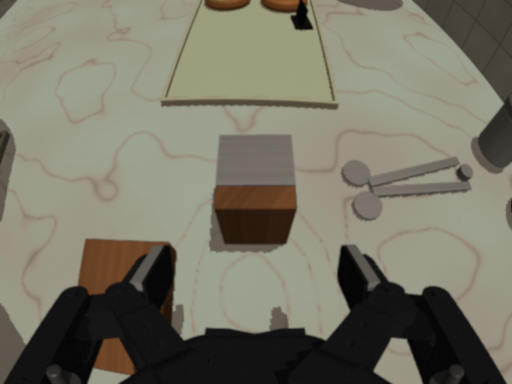

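The tin lies on its end, shut, with the seam at row 185 and columns 217–295. I check the seam position and swing over for the second grasp.

```bash
python3 - <<'E'
from h import *
s=r.sense()
print(s['tool_pos'],onplane('wrist',[[217,186],[295,185],[220,135],[292,135],[215,206],[295,206]],84,s).round(1))
E
python3 -m inch '[0,0.002,0.03,-4,0.66,0,0, 0.001,0.01,0.03,-7.89,1.32,0,0, 0.002,0.015,0.015,-7.89,1.32,0,0, 0.003,0.016,0,-7.89,1.32,0,0, 0.003,0.016,0,-7.89,1.32,0,0, 0.003,0.016,0,-7.89,1.32,0,0, 0.003,0.016,0,-7.89,1.32,0,0, 0.003,0.016,0,-7.89,1.32,0,0, 0.003,0.012,0,-7.89,1.32,0,0, 0,0,0,-7.89,1.32,0,0]'
python3 -m inch '[0,0,-0.02,-3.89,0.66,0,0, 0,0,-0.02,0,0,0,0, 0,0,-0.02,0,0,0,0, 0,0,0,0,0,0,0, 0,0,0,0,0,0,0]'
python3 - <<'E'
from h import *
s=r.sense();print(s['joint_pos'].round(1), Ro.from_euler('xyz',s['tcp_rot'],degrees=True).as_matrix().round(3))
p,d=r.snapshot('wrist');cv2.imwrite(f'pics/w7.png',p[...,::-1])
hsv=cv2.cvtColor(p,cv2.COLOR_RGB2HSV);m=(hsv[...,0]<18)&(hsv[...,1]>100);m=cv2.morphologyEx(m.astype(np.uint8),cv2.MORPH_OPEN,np.ones((3,3)))
for c in cv2.findContours(m,0,1)[0]:
    if cv2.contourArea(c)>150: print(cv2.boundingRect(c))
E
```

```text
[ 477.32647904 -179.92440891  131.22535475] [[ 460.7 -110.7   84. ]
 [ 520.7 -119.9   84. ]
 [ 468.5  -60.5   84. ]
 [ 530.1  -70.8   84. ]
 [ 457.3 -127.5   84. ]
 [ 516.5 -137.5   84. ]]
time: 10.1
tool_pos: [498.8, -53.8, 203.4]
tcp_rot: [179.6, 31.4, 80.4]
ft_force: [0.2, -0.5, -0.4]
finger_gap: 85.4
time: 10.6
tool_pos: [497.5, -55.8, 141.8]
tcp_rot: [-180.0, 35.1, 80.5]
ft_force: [1.1, -1.2, 0.8]
finger_gap: 85.2
[ 10.5   7.8 101.8 -32.8  85.   27.3] [[ 0.136  0.986 -0.096]
 [ 0.807 -0.166 -0.567]
 [-0.575 -0.    -0.818]]
(3, 345, 20, 36)
(316, 274, 24, 20)
(313, 244, 29, 13)
(493, 236, 19, 23)
(217, 219, 74, 11)
(483, 209, 26, 19)
(103, 172, 95, 78)
```

View pics/w7.png

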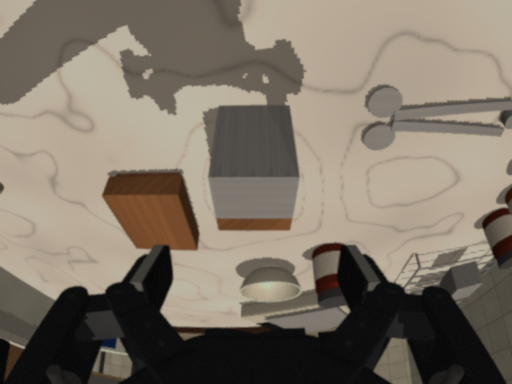

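The tin is upright between the finger columns with the seam at row 219, columns 215–293. Checking the seam from here.

```bash
python3 - <<'E'
from h import *
s=r.sense()
print(s['tool_pos'],onplane('wrist',[[214,219],[295,218],[210,178],[299,177]],84,s).round(1))
E
```

```text
[498.06769626 -55.75467687 142.58895609] [[ 456.9 -106.9   84. ]
 [ 521.7 -116.4   84. ]
 [ 468.1  -57.7   84. ]
 [ 527.4  -66.7   84. ]]
```

```bash
python3 -m inch '[-0.0017,-0.0108,-0.0155,0,0,0,0, -0.0017,-0.0108,-0.0155,0,0,0,0, -0.0017,-0.0108,-0.0155,0,0,0,0, -0.0017,-0.0108,-0.0155,0,0,0,0, -0.0017,-0.0108,-0.0155,0,0,0,0, -0.0017,-0.0108,-0.0155,0,0,0,0, 0,0,0,0,0,0,0, 0,0,0,0,0,0,0, 0,0,0,0,0,0,0]'
```

```text
time: 11.55
tool_pos: [488.7, -120.0, 50.0]
tcp_rot: [179.8, 35.1, 80.4]
ft_force: [-0.2, -0.0, -0.8]
finger_gap: 85.2
```

```bash
python3 -m inch '[0,0,0,0,0,0,255, 0,0,0,0,0,0,255, 0,0,0,0,0,0,255, 0,0,0,0,0,0,255, 0,0,0,0,0,0,255, 0,0,0,0,0,0,255, 0,0,0,0,0,0,255, 0,0,0,0,0,0,255]' 80
python3 -m inch '[0,0,0.004,0,0,0,255, 0,0,0.004,0,0,0,255, 0,0,0,0,0,0,255, 0,0,0,0,0,0,255]'
python3 - <<'E'
from h import *
p,d=r.snapshot('wrist');cv2.imwrite(f'pics/w8.png',p[...,::-1])
E
```

```text
time: 12.35
tool_pos: [488.1, -120.0, 49.5]
tcp_rot: [179.9, 35.1, 80.4]
ft_force: [-2.9, 0.9, 6.1]
finger_gap: 60.9
time: 12.75
tool_pos: [487.3, -120.2, 56.3]
tcp_rot: [180.0, 35.1, 80.5]
ft_force: [-0.3, 0.5, -4.1]
finger_gap: 61.0
```

View pics/w8.png

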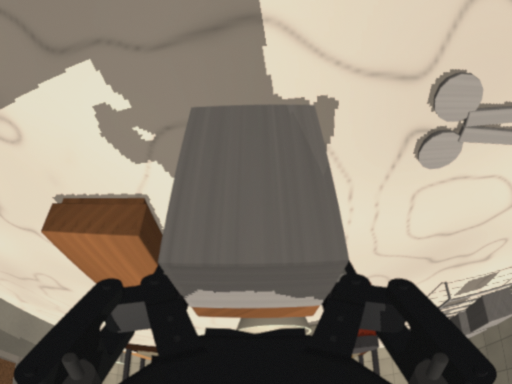

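Pinched on both sides and held clear. Next I lift, carry it to the tray and make the second 90° turn.

```bash
python3 -m inch '[0,0,0.015,0,0,0,255, 0,0,0.025,0,0,0,255, 0,0,0.03,0,0,0,255, 0,0.008,0.025,0,0,0,255, 0.001,0.016,0,4,-0.67,0,255, 0.003,0.024,0,8.07,-1.35,0,255, 0.003,0.024,0,8.07,-1.35,0,255, 0.003,0.024,0,8.07,-1.35,0,255, 0.003,0.024,0,8.07,-1.35,0,255, 0.003,0.024,0,8.07,-1.35,0,255]'
python3 -m inch '[0.003,0.024,0,8.07,-1.35,0,255, 0.003,0.024,0,8.07,-1.35,0,255, 0.003,0.024,0,8.07,-1.35,0,255, 0.003,0.024,0,8.07,-1.35,0,255, 0.003,0.015,0,8.07,-1.35,0,255, 0.002,0.008,0,4,-0.67,0,255, 0,0,0,0,0,0,255, 0,0,0,0,0,0,255, 0,0,0,0,0,0,255]'
python3 - <<'E'
from h import *
s=r.sense();print(s['joint_pos'].round(1), Ro.from_euler('xyz',s['tcp_rot'],degrees=True).as_matrix().round(3))
p,d=r.snapshot('wrist');cv2.imwrite(f'pics/w9.png',p[...,::-1])
E
```

```text
time: 13.8
tool_pos: [504.4, 24.4, 153.9]
tcp_rot: [179.8, -10.2, 80.6]
ft_force: [-0.4, 0.4, -2.4]
finger_gap: 61.3
time: 14.7
tool_pos: [521.0, 142.3, 152.4]
tcp_rot: [179.8, -54.7, 80.7]
ft_force: [0.5, 0.6, -3.0]
finger_gap: 61.1
[-23.7   6.  113.   52.7  84.  -31.6] [[ 0.093  0.986  0.135]
 [ 0.57  -0.164  0.805]
 [ 0.816  0.002 -0.578]]
```

View pics/w9.png

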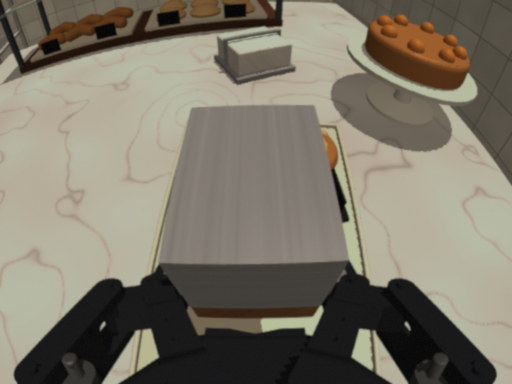

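Inverted, seam unchanged, over the tray. Lowering.

```bash
python3 -m inch '[0,0,-0.025,0,0,0,255, 0,0,-0.03,0,0,0,255, 0,0,-0.03,0,0,0,255, 0,0,-0.025,0,0,0,255, 0,0,-0.013,0,0,0,255, 0,0,-0.005,0,0,0,255, 0,0,-0.002,0,0,0,255, 0,0,-0.001,0,0,0,255, 0,0,0,0,0,0,255, 0,0,0,0,0,0,255]'
```

```text
time: 15.75
tool_pos: [521.0, 142.5, 21.1]
tcp_rot: [179.9, -54.8, 80.6]
ft_force: [-0.0, -0.3, -2.8]
finger_gap: 61.0
```

```bash
python3 -m inch '[0,0,-0.002,0,0,0,255, 0,0,0,0,0,0,255, 0,0,0,0,0,0,255]'; python3 -m inch '[0,0,-0.001,0,0,0,255, 0,0,0,0,0,0,255, 0,0,0,0,0,0,255]'
```

```text
time: 16.05
tool_pos: [520.4, 142.7, 18.4]
tcp_rot: [-180.0, -54.9, 80.5]
ft_force: [0.4, 0.0, -3.0]
finger_gap: 61.0
time: 16.35
tool_pos: [520.6, 142.7, 17.7]
tcp_rot: [-180.0, -54.9, 80.5]
ft_force: [-0.1, -1.9, 2.5]
finger_gap: 61.7
```

```bash
python3 -m inch '[0,0,0,0,0,0,0, 0,0,0,0,0,0,0, 0,0,0,0,0,0,0, 0,0,0,0,0,0,0, 0,0,0,0,0,0,0, 0,0,0,0,0,0,0, -0.0013,-0.008,0.006,0,0,0,0, -0.0027,-0.016,0.0115,0,0,0,0, -0.004,-0.024,0.0175,0,0,0,0, -0.004,-0.024,0.0175,0,0,0,0]'
python3 -m inch '[-0.002,-0.012,0.025,0,0,0,0, 0,0,0.04,4,-0.67,0,0, 0,0,0.04,8.07,-1.35,0,0, 0,0,0.03,0,0,0,0, 0,0,0,0,0,0,0, 0,0,0,0,0,0,0]'
python3 - <<'E'
from h import *
s=r.sense();p,d=r.snapshot('wrist');cv2.imwrite(f'pics/w10.png',p[...,::-1])
p,d=r.snapshot('top');cv2.imwrite('pics/t10.png',p[...,::-1])
a=cv2.resize(p[110:260,80:260],(720,600));cv2.imwrite('pics/t10c.png',a[...,::-1])
E
```

```text
time: 17.35
tool_pos: [507.7, 69.8, 70.6]
tcp_rot: [-179.9, -54.8, 80.4]
ft_force: [0.4, 0.4, -0.4]
finger_gap: 85.3
time: 17.95
tool_pos: [506.6, 57.9, 205.2]
tcp_rot: [179.8, -67.0, 80.6]
ft_force: [0.0, 0.5, -1.0]
finger_gap: 85.5
```

View pics/w10.png

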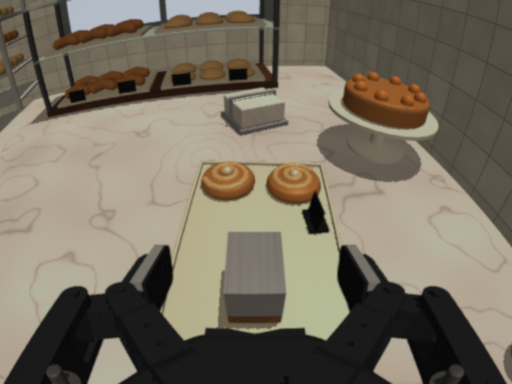

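The tin stands inverted on the board, shut, at (255,270). The buns and price stand are undisturbed. That last wrist turn went the wrong way, which did no harm; now I turn vertical above the tin and locate its top from depth.

```bash
python3 -m inch '[0.002,0.012,0,-8.2,1.37,0,0, 0.002,0.012,0,-8.2,1.37,0,0, 0.002,0.012,0,-8.2,1.37,0,0, 0.002,0.012,0,-8.2,1.37,0,0, 0.002,0.012,0,-8.2,1.37,0,0, 0.002,0.012,0,-8.2,1.37,0,0, 0.002,0.012,-0.02,-8.2,1.37,0,0, 0.001,0.008,-0.02,-8.7,1.5,0,0, 0,0,0,0,0,0,0, 0,0,0,0,0,0,0]'
cat > tin.py <<'E'
from h import *
s=r.sense();p,d=r.snapshot('wrist');c,T=cam('wrist',s);f=192/np.tan(np.radians(c['fovy']/2))
v,u=np.mgrid[:384,:512];q=np.stack([u-c['cx'],v-c['cy']],-1)/f;a=np.linalg.norm(q,axis=-1,keepdims=True);q=q*np.tan(a)/np.maximum(a,1e-9)
P=np.stack([q[...,0],-q[...,1],-np.ones_like(a[...,0])],-1)*d[...,None]@T[:3,:3].T+T[:3,3]
m=(P[...,2]>68)&(P[...,2]<85)&(np.hypot(P[...,0]-s['tool_pos'][0],P[...,1]-s['tool_pos'][1])<70)&(v<245)
print(s['tool_pos'].round(1),s['tcp_rot'].round(1),m.sum(),np.median(P[m],0),cv2.minAreaRect(P[m][:,:2].astype(np.float32)))
cv2.imwrite('pics/wt.png',p[...,::-1])
E
python3 tin.py
```

```text
time: 19.05
tool_pos: [519.9, 152.4, 163.0]
tcp_rot: [-179.7, -0.3, 80.7]
ft_force: [0.8, 0.1, -0.8]
finger_gap: 85.7
[519.9 152.4 163. ] [-179.7   -0.3   80.7] 7033 [523.01227411 154.70207206  73.86255447] ((522.7047729492188, 151.421875), (79.94377136230469, 62.68325424194336), 80.80145263671875)
```

```bash
python3 -m inch '[0.003,-0.001,-0.025,0,0,0,0, 0,0,-0.025,0,0,0,0, 0,0,-0.025,0,0,0,0, 0,0,-0.025,0,0,0,0, 0,0,-0.015,0,0,0,0, 0,0,-0.009,0,0,0,0, 0,0,0,0,0,0,0, 0,0,0,0,0,0,0]'
python3 -m inch '[0,0,0,0,0,0,255, 0,0,0,0,0,0,255, 0,0,0,0,0,0,255, 0,0,0,0,0,0,255, 0,0,0,0,0,0,255, 0,0,0,0,0,0,255, 0,0,0,0,0,0,255, 0,0,0,0,0,0,255]' 40
```

```text
time: 19.9
tool_pos: [525.2, 149.4, 41.9]
tcp_rot: [180.0, -0.3, 80.4]
ft_force: [0.5, 0.4, 0.4]
finger_gap: 85.3
time: 20.7
tool_pos: [525.2, 150.0, 42.2]
tcp_rot: [179.9, -0.3, 80.5]
ft_force: [-1.9, 0.3, 5.6]
finger_gap: 61.0
```

```bash
python3 -m inch '[0,0,0.002,0,0,0,255, 0,0,0.003,0,0,0,255, 0,0,0.005,0,0,0,255, 0,0,0.005,0,0,0,255, 0,0,0.006,0,0,0,255, 0,0,0.008,0,0,0,255, 0,0,0.008,0,0,0,255, 0,0,0.01,0,0,0,255, 0,0,0.01,0,0,0,255, 0,0,0.01,0,0,0,255]'
python3 -m inch '[0,0,0.02,0,0,0,255, 0,0,0.03,0,0,0,255, 0,0,0,0,0,0,255, 0,0,0,0,0,0,255]'
python3 - <<'E'
from h import *
for n in['side','top']:
    p,d=r.snapshot(n);cv2.imwrite(f'pics/{n}11.png',p[...,::-1])
a=cv2.imread('pics/side11.png')[110:320,90:370];cv2.imwrite('pics/s11.png',cv2.resize(a,(800,600)))
E
```

```text
time: 21.7
tool_pos: [524.5, 149.7, 108.9]
tcp_rot: [-180.0, -0.3, 80.5]
ft_force: [-0.2, 0.1, -1.0]
finger_gap: 61.7
time: 22.1
tool_pos: [525.1, 149.8, 159.0]
tcp_rot: [179.9, -0.3, 80.5]
ft_force: [-0.8, -0.1, -1.8]
finger_gap: 61.4
```

View pics/s11.png

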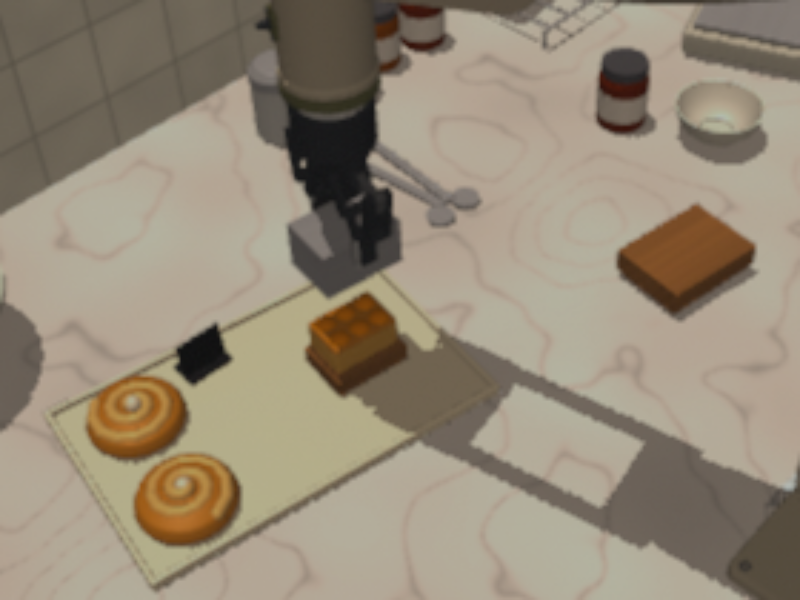

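The side view shows the cake with its six apricots centred on its board, in the tray's free end at (355,340). The buns and stand are in place, and the tin is lifted clear. Next I carry it to bare counter near (490,-90), where the tin rested on its end.

```bash
python3 -m inch '[-0.001,-0.01,0,0,0,0,255, -0.003,-0.025,0,0,0,0,255, -0.005,-0.035,0,0,0,0,255, -0.005,-0.035,0,0,0,0,255, -0.005,-0.035,0,0,0,0,255, -0.005,-0.035,0,0,0,0,255, -0.005,-0.035,0,0,0,0,255, -0.003,-0.02,0,0,0,0,255, -0.002,-0.01,0,0,0,0,255, 0,0,0,0,0,0,255]'
python3 -m inch '[0,0,-0.02,0,0,0,255, 0,0,-0.03,0,0,0,255, 0,0,-0.03,0,0,0,255, 0,0,-0.03,0,0,0,255, 0,0,-0.02,0,0,0,255, 0,0,-0.006,0,0,0,255, 0,0,-0.003,0,0,0,255, 0,0,0,0,0,0,255, 0,0,0,0,0,0,255]'
```

```text
time: 23.2
tool_pos: [489.5, -91.4, 157.0]
tcp_rot: [-179.9, -0.3, 80.4]
ft_force: [0.1, -0.7, -1.4]
finger_gap: 61.3
time: 24.1
tool_pos: [491.5, -90.4, 20.2]
tcp_rot: [179.9, -0.3, 80.5]
ft_force: [0.4, 0.1, -1.4]
finger_gap: 61.4
```

```bash
python3 -m inch '[0,0,-0.002,0,0,0,255, 0,0,0,0,0,0,255, 0,0,0,0,0,0,255]'; python3 -m inch '[0,0,-0.001,0,0,0,255, 0,0,0,0,0,0,255, 0,0,0,0,0,0,255]'
```

```text
time: 24.4
tool_pos: [490.7, -90.4, 17.3]
tcp_rot: [180.0, -0.3, 80.5]
ft_force: [-0.0, 0.3, -0.4]
finger_gap: 61.4
time: 24.7
tool_pos: [490.8, -90.4, 17.2]
tcp_rot: [-180.0, -0.3, 80.5]
ft_force: [-7.2, 1.5, 12.8]
finger_gap: 61.7
```

```bash
python3 -m inch '[0,0,0.0005,0,0,0,0, 0,0,0,0,0,0,0, 0,0,0,0,0,0,0, 0,0,0,0,0,0,0, 0,0,0,0,0,0,0, 0,0,0.01,0,0,0,0, 0,0,0.02,0,0,0,0, 0,0,0.04,0,0,0,0, 0,0,0.04,0,0,0,0, 0,0,0.04,0,0,0,0]'
python3 -m inch '[0,0,0,0,0,0,0, 0,0,0,0,0,0,0, 0,0,0,0,0,0,0]'
sed -i 's/>68/>42/;s/<85/<58/' tin.py; python3 tin.py
python3 - <<'E'
from h import *
p,d=r.snapshot('side');cv2.imwrite('pics/s12.png',cv2.resize(p[110:320,90:370],(800,600))[...,::-1])
E
```

```text
time: 25.7
tool_pos: [490.1, -90.2, 168.5]
tcp_rot: [-180.0, -0.3, 80.5]
ft_force: [1.0, 0.9, -0.0]
finger_gap: 85.2
time: 26.0
tool_pos: [489.6, -90.1, 165.3]
tcp_rot: [-179.9, -0.3, 80.5]
ft_force: [-0.4, -0.2, 0.0]
finger_gap: 85.4
[489.6 -90.1 165.3] [-179.9   -0.3   80.5] 6069 [491.66050605 -88.59791083  48.83013255] ((491.41119384765625, -91.55347442626953), (84.12220001220703, 62.81479263305664), 80.3918685913086)
```

View pics/s12.png

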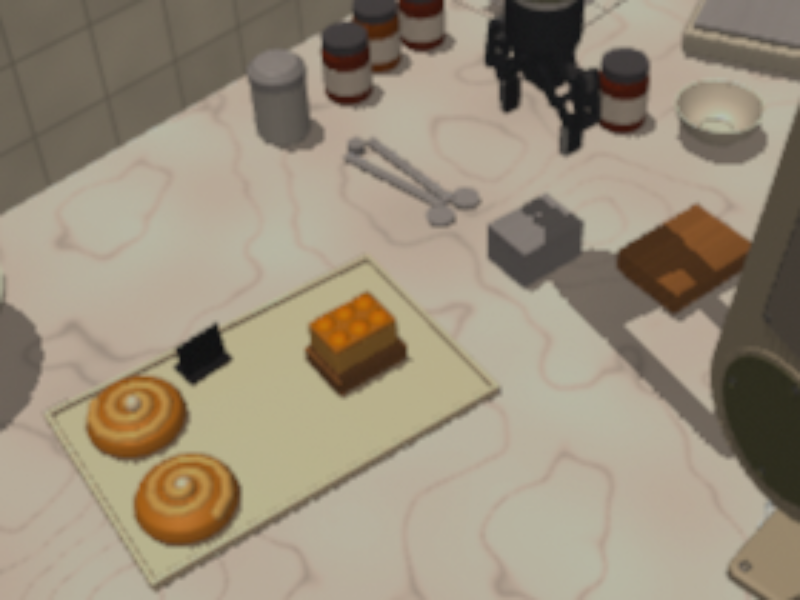

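The cake sits on its board at (355,340). The tin stands mouth down on the counter at (535,240), with its top at about 49 mm. Nothing else has moved and the arm is clear, so I hand in.

```bash
python3 -c "
from bench import r
print(r.hand_in(), r.sense()['time'])"
```

```text
the job is handed in; nothing more can be done
the job is handed in; nothing more can be done
```

The job is done and handed in at about 26 s of the 72 s allowed. The cake sits fruit side up on its board in the tray's free end, and the empty tin stands mouth down on the bare counter.

**How it was done:**
- **Flip:** I pinched the tin across the board seam and turned it in two 90° stages, since a single 180° turn would have driven the gripper body into the counter. In between I stood the tin on its end on the counter, let go and re-gripped. The board showed no opening in any of the wrist views.
- **Placing and lift:** The tin went down inverted and shut on the tray and was released. I then re-gripped it from above, lifted it straight up and set it down at about (491, -91).

**Last checks:**
- **Tin:** its top measured 48.8 mm in the wrist depth image, nominal 50 mm. That is inside the 47 to 52.5 mm band but subject to about 2 mm of calibration error.
- **Cake:** it appears centred on the board in the side view. I judged that by eye rather than measuring it.
- **Everything else:** the buns, price stand, jar, tongs and bowl look unmoved, also by eye, and the gripper was clear of everything.
- **Contact forces:** setting the tin down pressed it with about 13 N for a moment.

I viewed 13 pictures against the budget of 10, and one wrist turn in free air went the wrong way, without effect. No check failed.

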